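# Open the rodent station under the sink and set its snap trap

### The job

Lift the black lid of the grey rodent station fully open so that it leans back on its stop, then press the red lever of the snap trap inside all the way down until its catch holds it there. Leave the lid open and the trap set, ready for baiting, and leave the bucket, pot, funnel and torch where they are.

Things in the scene. Friction and masses are not known exactly. Their poses are not given: they have to be found in the camera images.
- station: Grey plastic box fixed to the plywood, open-topped under its lid, 170 (its x) x 230 (its y) x 85 mm high, walls and floor 5 mm thick. Origin: centre of its underside. Its +x points to the long side with the lid's hinge (roughly the robot's left), -x to the long side where the lid opens.
- lid_hinge (a point): Middle of the lid's hinge line, on the station's +x long top edge, 85 mm above the plywood. The hinge axis is the station's y.
- lid_grip (a point): Pinch point in the orange upright grip on the black lid's free edge: a block 14 (lid's x) x 44 (lid's y, along the hinge) x 38 mm tall. The point is 28 mm above the lid's top face, 10 mm below the block's top, 163 mm from the hinge along the lid and 36 mm off the hinge plane. Axes turn with the lid (176 x 236 x 8 mm, 150 g): z out of its top face, x towards the hinge.
- lid (a joint): Lid angle, rad: 0 shut, 1.9 leaning back on its stop. Its weight carries it shut below about 1.4 rad and back onto the stop above.
- trap: Base of a white plastic snap trap fixed on the station's floor (5 mm above the plywood), 136 (its x) x 62 (its y) x 8 mm. Origin: centre of its underside. The jaws are at its +x end, the lever's press pad over its -x end. The lever's pivot runs along its y, 28 mm above its origin.
- pad (a point): Middle of the top face of the red lever's press pad, 42 mm (along the lever) x 46 mm (trap's y), 8 mm thick. The pad's middle is 55 mm from the pivot towards the trap's -x. Released, the pad slopes up by 0.62 rad and this point is 63 mm above the trap's underside; held down, the pad is level and this point is 32 mm above it.
- lever (a joint): Lever angle, rad: 0 released (pad up, jaws shut), 0.62 fully down (jaws open). A spring pushes it back up with up to about 9 N at the pad until about 0.52 rad; past that the catch draws it down and holds it near 0.62.
- bucket: Yellow plastic bucket, upright, 180 mm wide at the rim, 150 mm high, loose. Origin: centre of its underside.
- pot: White ceramic pot with two small dark handles, 110 mm wide without them, 100 mm high, loose. Origin: centre of its underside.
- funnel: Blue plastic funnel, mouth down, 110 mm wide, 115 mm high, loose. Origin: centre of its mouth on the plywood.
- torch: Aluminium torch with a toggle switch, lying, 155 mm long (its x), 44 mm high, loose. Origin: on the plywood under its middle.

How it is judged:
By the outcome, as a careful person would: the job done as asked, in the order asked, and still so for the second after the job is handed in, with the robot touching nothing.
It also fails if it takes over 51 s, if anything falls off the work surface, if the arm or the gripper's body presses on something with over 40 N, if the wrist force passes 120 N, or if a joint passes its speed limit or range.

### The arm

A 6-joint arm with a two-finger parallel gripper is mounted at the origin on the work surface. World frame = base frame: x ahead of the robot, y to its left, z up, the work surface at z = 0. Lengths are in m, angles in rad, forces in N, time in s.
With the tool pointing down it reaches from about 0.275 to 0.75 m from the base axis. Payload 10.2 kg.
Tool frame: the origin (TCP) lies at the very end of the fingers, on their centre line; the grasp point (between the pads) lies env.tcp_to_grasp behind it (env.tcp_to_grasp is the distance from the TCP to the grasp point, in m); z points along the fingers, y is the direction in which the jaws open and shut (so a half turn about z gives the same grasp; the last joint's range is limited). The gripper opens to 88 mm and grips with 3 to 60 N. Pads are 18 mm wide; open, the fingers measure 123 mm over their backs; the gripper's body (75 mm by 187 mm) begins 45 mm behind the grasp point.
Start: joints at [-1.551, 0.313, 1.498, -0, 1.331, -0.223], TCP at [0.126, -0.51, 0.239] pointing down, gripper open.
Joint ranges: [-2.94, 2.94], [-0.97, 2.17], [0.19, 2.56], [-1.23, 4.37], [0.02, 3.11], [-2.88, 2.88]. Speed limits (rad/s): [2.39, 2.39, 3.01, 3.14, 3.14, 3.14].

### API

Orientations are given as a unit quaternion [w, x, y, z].
In Python, from bench import env gives the robot as it stands.
- The arm moves only by the shell command python3 -m pendant 'ROWS'. ROWS is JSON, one flat list of numbers, 5 for each row, row after row: the shift along the tool's x, y, z in mm, then the turn about the tool's z in degrees, then the finger opening in mm, from 0 to 88.1. A call has exactly 8 rows; each row is the pose to reach, as a shift and turn from the pose commanded when the call began, along the tool's axes at that moment; what a row does not reach only later rows make up. A row lasts 1/12 s, in which the tool goes at most 41.7 mm and 7.16 degrees, less where a joint would pass 70% of its speed; a pose out of reach is approached as far as the arm can. A call with a gripper value outside its range is refused whole. The fingers move at their own pace and stop on an object; the grip force is fixed at half the most. Time passes only in rows, so rows that repeat a pose let the fingers close, or fill a call up. It gives the time, the measured TCP pose, the force and the opening at its end, in the units of the state.
- env.observe(): the state, without advancing time (a new reading comes with each control period).
- env.capture(name): name is "scene" or "top" or "wrist"; returns a dict with "frame" (420x560x3 uint8, red, green, blue), "camera_matrix" (3x3 intrinsics, pixels), "extrinsics" (4x4, takes a point from camera to world coordinates); the wrist camera has in their place "mount" (4x4, takes a point from camera to tool coordinates, whose origin is the TCP and whose axes are the flange's). Camera axes: x right, y up, looking along -z (the intrinsics and any distortion apply to the point x, -y, -z); pixel columns grow to the right and rows downward; lengths in m; the calibration is good to about 2 mm. A picture is of the moment at which its call begins: read the wrist's pose just before it. There is no depth.
- env.close_job(): hands the job in, once; it reports no verdict.
The state is a dict: "time_s": time; "joint_positions": joint angles; "qvel": joint speeds; "tau": joint torques, N m; "position": TCP position; "orientation": TCP orientation; "contact_force": force on the tool from outside, world axes, zero at the start; "torque": the same for the moment, N m; "finger_gap": opening from 0.0 (shut) to 1.0 (fully open).
Only numpy, scipy, OpenCV 4.12 (cv2) and the standard library are available. Lean on these libraries where they do the work, as an engineer would, in place of code of your own. Each camera call takes 0.05 s, during which the arm holds its last target. There are 200 camera calls.

## Working session

There is one attempt and no reset: what is moved stays moved. The work goes in short steps, Python scripts to look and compute and a shell command to move; the robot and the scene stay as the last step left them, time stands still between calls to the robot, and variables do not carry over. Pictures are saved under pics/ and viewed, about 8 in all and at most 12, crops included, and the job is handed in when it is done.

```bash
mkdir -p pics; ls; python3 - <<'E'
from bench import env
import cv2,numpy as np,pickle
s=env.observe();print(s['time_s'],s['position'],s['orientation'],s['finger_gap'],env.tcp_to_grasp)
for n in('scene','top','wrist'):
    c=env.capture(n);pickle.dump(c,open(n+'0.pkl','wb'));cv2.imwrite(f'pics/{n}0.png',c['frame'][:,:,::-1]);print(n,{k:np.round(v,3).tolist() for k,v in c.items() if k!='frame'})
E
```

```text
pics
0.0 [ 0.12619958 -0.5093553   0.23816681] [-6.26820333e-04  9.92637345e-01  1.21122690e-01  4.71827606e-05] 1.0009636381427118 0.0187
scene {'camera_matrix': [[404.925, 0.0, 286.148], [0.0, 404.925, 212.421], [0.0, 0.0, 1.0]], 'extrinsics': [[-0.394, -0.7, 0.596, 1.121], [0.919, -0.306, 0.249, 0.279], [0.008, 0.646, 0.764, 0.926], [0.0, 0.0, 0.0, 1.0]]}
top {'camera_matrix': [[435.457, 0.0, 279.286], [0.0, 435.457, 202.944], [0.0, 0.0, 1.0]], 'extrinsics': [[-0.025, 0.993, -0.116, 0.362], [-1.0, -0.022, 0.019, 0.01], [0.016, 0.117, 0.993, 1.292], [0.0, 0.0, 0.0, 1.0]]}
wrist {'camera_matrix': [[290.135, 0.0, 276.902], [0.0, 290.135, 210.413], [0.0, 0.0, 1.0]], 'mount': [[-0.001, 0.964, 0.267, 0.069], [1.0, 0.001, 0.001, 0.001], [0.0, 0.267, -0.964, -0.146], [0.0, 0.0, 0.0, 1.0]]}
```

View pics/scene0.png

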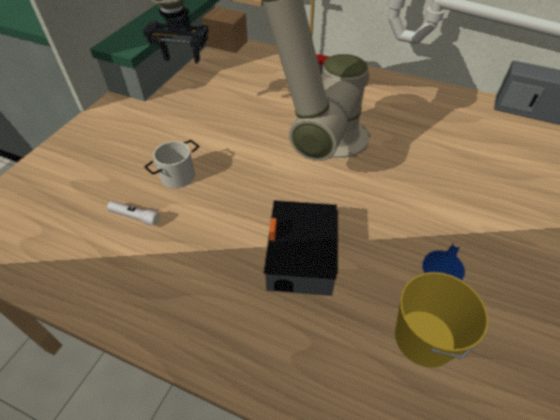

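View pics/top0.png

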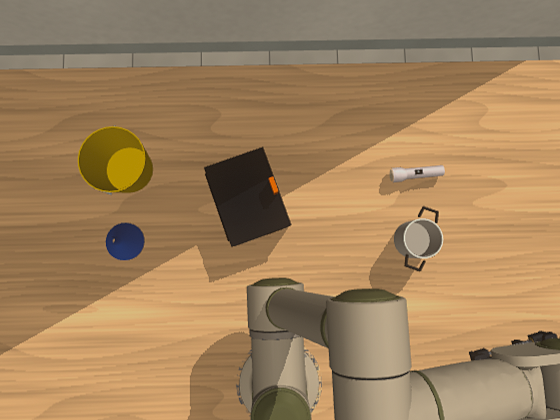

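The scene shows the station shut, with the orange grip on its right edge. In the top view the lid corners are near (205,167), (264,148), (291,226) and (231,246), and the grip is at (274,185). I'll enlarge it.

```bash
cat > h.py <<'E'
import numpy as np,pickle,cv2
from scipy.spatial.transform import Rotation as R
def ray(c,E,u,v):
    d=np.linalg.inv(c['camera_matrix'])@[u,v,1]; d=E[:3,:3]@[d[0],-d[1],-d[2]]; return E[:3,3],d
def atz(c,E,u,v,z):
    o,d=ray(c,E,u,v); return o+d*(z-o[2])/d[2]
def proj(c,E,P):
    p=np.linalg.inv(E)@np.append(P,1); q=c['camera_matrix']@[p[0],-p[1],-p[2]]; return q[:2]/q[2]
def T(s):
    M=np.eye(4);q=s['orientation'];M[:3,:3]=R.from_quat([q[1],q[2],q[3],q[0]]).as_matrix();M[:3,3]=s['position'];return M
E
python3 - <<'E'
from h import *
c=pickle.load(open('top0.pkl','rb'))
f=c['frame'][135:260,190:310,::-1]
cv2.imwrite('pics/crop.png',cv2.resize(f,None,fx=4.8,fy=4.8,interpolation=cv2.INTER_CUBIC))
E=c['extrinsics']
P=[atz(c,E,*p,.093) for p in[(205,167),(264,148),(291,226),(231,246)]]
print(np.round(P,3),np.mean(P,0),[np.linalg.norm(P[i]-P[i-1]) for i in range(4)])
m=cv2.inRange(c['frame'],(180,70,0),(255,150,60)); m[:135]=0;m[260:]=0
v,u=np.nonzero(m[:,200:300]);print(len(u),u.mean()+200,v.mean(),atz(c,E,u.mean()+200,v.mean(),.125))
E
```

```text
[[ 0.608  0.192  0.093]
 [ 0.659  0.026  0.093]
 [ 0.438 -0.044  0.093]
 [ 0.387  0.122  0.093]] [0.52288715 0.07385992 0.093     ] [np.float64(0.23215133018772988), np.float64(0.17340922266057643), np.float64(0.23210908011962728), np.float64(0.17341512004663587)]
70 273.04285714285714 184.0 [0.55075616 0.00302257 0.125     ]
```

View pics/crop.png

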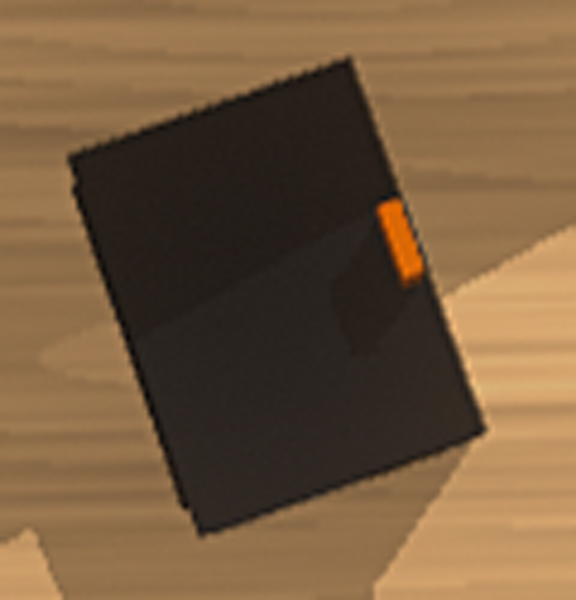

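```bash
python3 -m pendant '[30,-22,0,-5,88, 60,-44,0,-10,88, 90,-66,0,-16,88, 120,-88,0,-22,88, 150,-110,0,-28,88, 180,-132,0,-34,88, 210,-154,0,-40,88, 240,-177,0,-46,88]'
python3 - <<'E'
from h import *
from bench import env
M=T(env.observe()); print(env.observe()['joint_positions'])
print(M[:3,:3].T@(np.array([.551,.003,.239])-M[:3,3])*1e3, np.degrees(np.arctan2(M[1,0],M[0,0])))
E
```

```text
time_s: 0.82
position: [0.3173, -0.2785, 0.2387]
orientation: [0.0, 0.865, 0.501, 0.0]
contact_force: [0.8, -1.3, 0.8]
finger_gap: 1.001
[-9.99405525e-01  8.34393066e-02  1.78022935e+00  2.06980094e-05
  1.27788988e+00 -4.79002993e-01]
[ 3.60439298e+02  6.27403291e+01 -2.96745240e-01] 60.18278887432151
```

```bash
python3 -m pendant '[35,6,0,-5,88, 72,12,0,-11,88, 110,19,0,-17,88, 150,26,0,-23,88, 190,33,0,-29,88, 230,40,0,-35,88, 265,46,0,-41,88, 300,52,0,-47,88]'
python3 - <<'E'
from h import *
from bench import env
s=env.observe();M=T(s);c=env.capture('wrist');cv2.imwrite('pics/w1.png',c['frame'][:,:,::-1])
pickle.dump((c,M),open('w1.pkl','wb'));E=M@c['mount']
print(M[:3,:3].T@(np.array([.551,.003,.239])-M[:3,3])*1e3, np.degrees(np.arctan2(M[1,0],M[0,0])))
print(proj(c,E,[.551,.003,.131]))
E
```

```text
time_s: 1.48
position: [0.5129, -0.0446, 0.2386]
orientation: [-0.0, 0.593, 0.805, -0.0]
contact_force: [0.1, -1.0, 0.3]
finger_gap: 0.998
[34.13297529 50.50852178 -0.45538839] 107.24927901126512
[333.82860768 169.81259129]
```

View pics/w1.png

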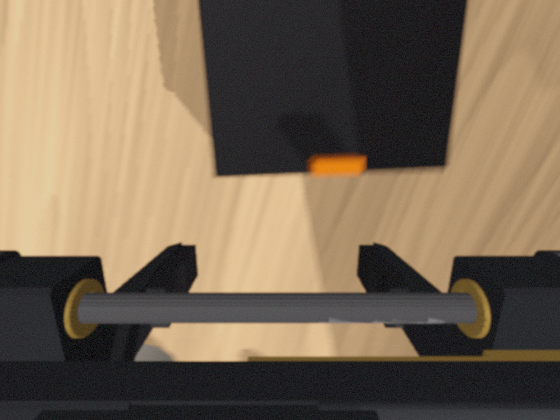

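The grip is centred at about (337,166), and the lid's free corners are at (217,176) and (446,167).

```bash
python3 - <<'E'
from h import *
c,M=pickle.load(open('w1.pkl','rb'));E=M@c['mount']
g=atz(c,E,337,166,.131);a=atz(c,E,217,176,.093);b=atz(c,E,446,166.5,.093)
print(g,a,b,np.linalg.norm(a-b),np.degrees(np.arctan2(*(b-a)[1::-1])))
t=pickle.load(open('top0.pkl','rb'));F=t['extrinsics']
Q=[atz(t,F,190+x/4.8-.4,135+y/4.8-.4,.093)for x,y in[(350,58),(486,430),(200,535),(68,156)]]
print(np.round(Q,4));print([np.degrees(np.arctan2(*(Q[i]-Q[j])[1::-1])) for i,j in((0,1),(3,2),(2,1),(3,0))],np.mean(Q,0))
print(atz(t,F,190+402/4.8-.4,135+240/4.8-.4,.131))
for q in (g,):print(M[:3,:3].T@(q-M[:3,3])*1e3)
E
```

```text
[0.55249103 0.00693197 0.131     ] [ 0.44903255 -0.04033333  0.093     ] [0.6657499  0.03677955 0.093     ] 0.23002783995320386 19.586697368463017
[[ 0.6629  0.03    0.093 ]
 [ 0.4427 -0.0437  0.093 ]
 [ 0.3866  0.1211  0.093 ]
 [ 0.6079  0.1951  0.093 ]]
[np.float64(18.51378646057656), np.float64(18.504722878589384), np.float64(108.79821179923292), np.float64(108.40000817404612)] [0.52501428 0.07562966 0.093     ]
[0.54812872 0.00226687 0.131     ]
[ 37.42923725  53.12321211 107.54452632]
```

```bash
python3 -m pendant '[9,13,8,-0.5,88, 18,26,18,-1,88, 27,39,30,-1.5,88, 36,52,45,-1.5,88, 36,52,60,-1.5,88, 36,52,75,-1.5,88, 36,52,75,-1.5,88, 36,52,75,-1.5,88]'
python3 - <<'E'
from h import *
from bench import env
s=env.observe();M=T(s);c=env.capture('wrist');cv2.imwrite('pics/w2.png',c['frame'][:,:,::-1])
pickle.dump((c,M),open('w2.pkl','wb'));E=M@c['mount']
print(M[:3,3], np.degrees(np.arctan2(M[1,0],M[0,0])))
for x in(-7,7):
  for y in (-22,22): print(x,y,proj(c,E,(M@[x/1e3,y/1e3,M[2,3]-.131,1])[:3]))
E
```

```text
time_s: 2.2
position: [0.551, 0.003, 0.1635]
orientation: [-0.001, 0.585, 0.811, -0.0]
contact_force: [0.6, 0.3, 0.9]
finger_gap: 1.0
[0.55103526 0.00295168 0.16346584] 108.40289230879996
-7 -22 [242.55669932 247.00083616]
-7 22 [309.03925673 246.94538656]
7 -22 [241.86026413 226.93281005]
7 22 [309.6601234  226.87706815]
```

View pics/w2.png

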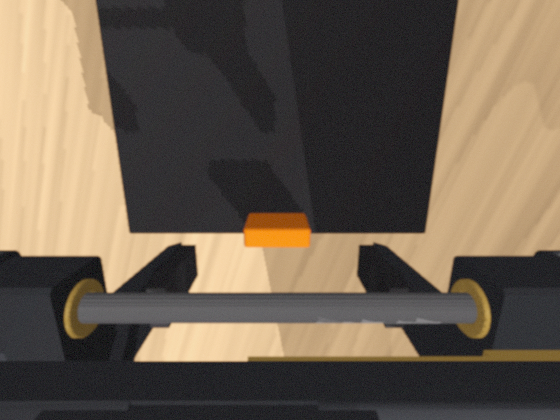

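The grip's top face spans u 244–310, v 228–247, as predicted for perfect alignment. I'll descend and pinch.

```bash
python3 -m pendant '[0,0,12,0,88, 0,0,26,0,88, 0,0,40,0,88, 0,0,52,0,88, 0,0,60,0,88, 0,0,61,0,88, 0,0,61,0,60, 0,0,61,0,30]'; python3 -m pendant '[0,0,0,0,30, 0,0,0,0,30, 0,0,0,0,30, 0,0,0,0,30, 0,0,0,0,30, 0,0,0,0,30, 0,0,0,0,30, 0,0,0,0,30]'
python3 - <<'E'
import numpy as np
r=np.hypot(163,36);a=np.arctan2(36,163)
for th in np.arange(0,1.95,.08):print(round(th,2),np.round([r*(np.cos(a)-np.cos(a+th)),-r*(np.sin(a+th)-np.sin(a))],1))
E
```

```text
time_s: 2.92
position: [0.5518, 0.0028, 0.1037]
orientation: [0.001, 0.585, 0.811, 0.0]
contact_force: [-0.2, -0.2, 0.0]
finger_gap: 0.872
time_s: 3.58
position: [0.5508, 0.0028, 0.1028]
orientation: [-0.0, 0.585, 0.811, -0.001]
contact_force: [-4.5, -2.0, 4.2]
finger_gap: 0.497
0.0 [ 0. -0.]
0.08 [  3.4 -12.9]
0.16 [  7.8 -25.5]
0.24 [ 13.2 -37.7]
0.32 [ 19.6 -49.4]
0.4 [ 26.9 -60.6]
0.48 [ 35.  -71.2]
0.56 [ 44.  -81.1]
0.64 [ 53.8 -90.2]
0.72 [ 64.2 -98.5]
0.8 [  75.3 -106. ]
0.88 [  86.9 -112.6]
0.96 [  99.  -118.2]
1.04 [ 111.5 -122.8]
1.12 [ 124.4 -126.4]
1.2 [ 137.5 -129. ]
1.28 [ 150.8 -130.5]
1.36 [ 164.1 -130.9]
1.44 [ 177.4 -130.3]
1.52 [ 190.7 -128.6]
1.6 [ 203.7 -125.9]
1.68 [ 216.6 -122.1]
1.76 [ 229.  -117.3]
1.84 [ 241.1 -111.6]
1.92 [ 252.6 -104.8]
```

```bash
python3 -m pendant '[3.4,0,-12.9,0,30, 7.8,0,-25.5,0,30, 13.2,0,-37.7,0,30, 19.6,0,-49.4,0,30, 26.9,0,-60.6,0,30, 35,0,-71.2,0,30, 44,0,-81.1,0,30, 53.8,0,-90.2,0,30]'
```

```text
time_s: 4.25
position: [0.5342, 0.0527, 0.1939]
orientation: [0.001, 0.585, 0.811, -0.001]
contact_force: [-3.4, -7.9, 2.6]
finger_gap: 0.492
```

```bash
python3 -m pendant '[10.4,0,-8.3,0,30, 21.5,0,-15.8,0,30, 33.1,0,-22.4,0,30, 45.2,0,-28,0,30, 57.7,0,-32.6,0,30, 70.6,0,-36.2,0,30, 83.7,0,-38.8,0,30, 97,0,-40.3,0,30]'
python3 -c "
from bench import env
import cv2
cv2.imwrite('pics/s3.png',env.capture('scene')['frame'][100:340,160:440,::-1].repeat(2,0).repeat(2,1))"
```

```text
time_s: 4.92
position: [0.5032, 0.1457, 0.2345]
orientation: [0.001, 0.585, 0.811, -0.001]
contact_force: [-6.7, -5.4, 6.0]
finger_gap: 0.495
```

View pics/s3.png

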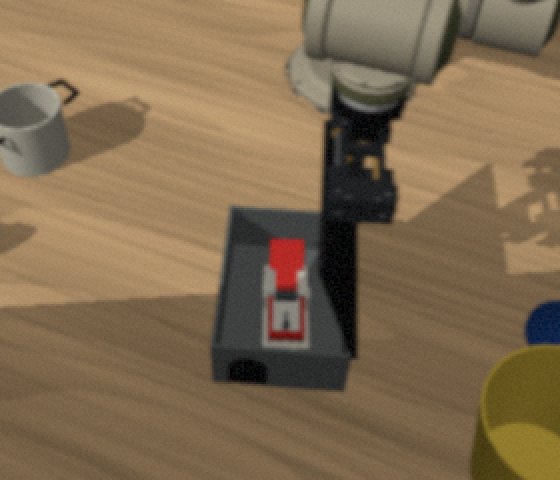

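The lid is nearly upright and the red pad is at the robot-side end of the station. I'll carry the lid to its stop.

```bash
python3 -m pendant '[13.3,0,-0.4,0,30, 26.6,0,0.2,0,30, 39.9,0,1.9,0,30, 52.9,0,4.6,0,30, 65.8,0,8.4,0,30, 78.2,0,13.2,0,30, 90.3,0,18.9,0,30, 95,0,21.5,0,30]'
python3 -m pendant '[0,0,0,0,30, 0,0,0,0,50, 0,0,0,0,70, 0,0,0,0,88, 0,0,0,0,88, 0,0,0,0,88, 0,0,0,0,88, 0,0,0,0,88]'
python3 -m pendant '[0,0,-8,0,88, 0,0,-20,0,88, 0,0,-34,0,88, 0,0,-50,0,88, 0,0,-66,0,88, 0,0,-80,0,88, 0,0,-90,0,88, 0,0,-90,0,88]'
```

```text
time_s: 5.63
position: [0.4726, 0.2373, 0.2113]
orientation: [-0.001, 0.584, 0.811, -0.001]
contact_force: [-5.2, -1.4, 2.9]
finger_gap: 0.492
time_s: 6.3
position: [0.4737, 0.2361, 0.2117]
orientation: [0.0, 0.585, 0.811, 0.0]
contact_force: [-0.1, 0.6, -0.5]
finger_gap: 0.989
time_s: 6.97
position: [0.4742, 0.2364, 0.304]
orientation: [0.001, 0.585, 0.811, 0.002]
contact_force: [0.4, -0.2, -0.3]
finger_gap: 0.996
```

```bash
python3 -m pendant '[-27,-7,0,0,60, -54,-14,0,0,30, -81,-22,0,0,0, -108,-30,0,0,0, -135,-38,0,0,0, -162,-46,0,0,0, -190,-55,0,0,0, -200,-55,0,0,0]'
python3 - <<'E'
from h import *
from bench import env
s=env.observe();M=T(s);c=env.capture('wrist');cv2.imwrite('pics/w4.png',c['frame'][:,:,::-1])
pickle.dump((c,M),open('w4.pkl','wb'));t=env.capture('top');pickle.dump(t,open('top4.pkl','wb'))
print(M[:3,3],s['finger_gap'])
E
```

```text
time_s: 7.63
position: [0.4843, 0.0263, 0.3012]
orientation: [-0.0, 0.586, 0.81, -0.001]
contact_force: [-0.3, -0.4, 0.6]
finger_gap: 0.414
[0.48430951 0.02627572 0.30115519] 0.41413668692966676
```

View pics/w4.png

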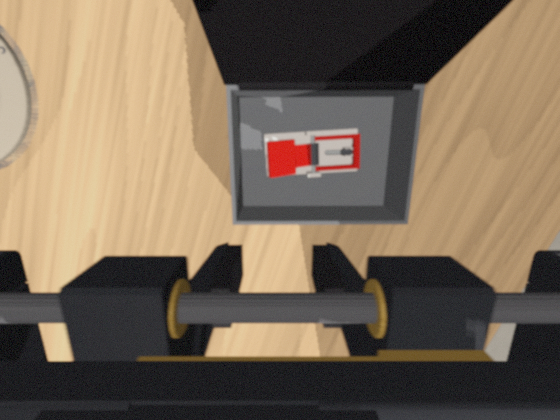

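The lid leans back past the far hinge edge. The red pad has corners at about (265,140), (268,178), (311,172) and (309,138).

```bash
python3 - <<'E'
from h import *
c,M=pickle.load(open('w4.pkl','rb'));E=M@c['mount']
o=[atz(c,E,265,140,.080),atz(c,E,268,178,.080)];i=[atz(c,E,309,138,.056),atz(c,E,311,172,.056)]
toT=lambda p:(M[:3,:3].T@(p-M[:3,3])*1e3).round(1)
for p in o+i:print(toT(p))
O=(o[0]+o[1])/2;I=(i[0]+i[1])/2
print('len',np.linalg.norm(O-I),'w',np.linalg.norm(o[0]-o[1]),np.linalg.norm(i[0]-i[1]))
d=(O-I)[:2];d/=np.linalg.norm(d);print('mid',toT((O+I)/2),'dir tool',M[:3,:3].T@[*d,0])
for u,v in((239,220),(407,220),(232,88),(421,88)):print(toT(atz(c,E,u,v,.085)))
f=c['frame'][110:200,225:425,::-1];cv2.imwrite('pics/c4.png',cv2.resize(f,None,fx=4,fy=4,interpolation=cv2.INTER_CUBIC))
E
```

```text
[ 55.9 -13.8 221.2]
[  8.8 -10.5 221.2]
[ 57.6  42.9 245.1]
[ 13.1  46.9 245.1]
len 0.061917232398250754 w 0.04719304720120851 0.04472142703782966
mid [ 33.8  16.3 233.1] dir tool [-0.05270254 -0.99860951  0.00121884]
[-45.7 -48.8 216.2]
[-45.8 170.8 216. ]
[114.7 -51.2 216.2]
[114.5 168.  215.9]
```

View pics/c4.png

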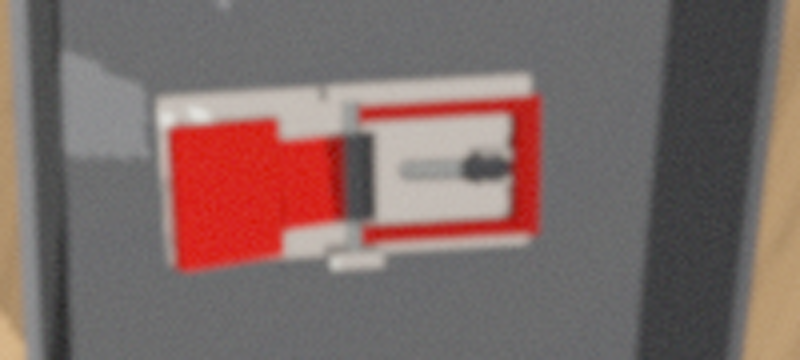

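```bash
python3 -m pendant '[10,-2,0,0,0, 22,-4,15,0,0, 33,-6,45,0,0, 33,-6,80,0,0, 33,-6,115,0,0, 33,-6,150,0,0, 33,-6,180,0,0, 33,-6,200,0,0]'
python3 - <<'E'
from h import *
from bench import env
s=env.observe();M=T(s);c=env.capture('wrist');cv2.imwrite('pics/w5.png',c['frame'][:,:,::-1]);print(s['position'],s['contact_force'],s['finger_gap'])
E
```

```text
time_s: 8.4
position: [0.4667, 0.0608, 0.0991]
orientation: [-0.002, 0.584, 0.812, -0.001]
contact_force: [-0.8, 0.6, 0.8]
finger_gap: 0.002
[0.46674351 0.06084321 0.09912344] [-0.84241146  0.61666317  0.82272904] 0.0022186500113562354
```

View pics/w5.png

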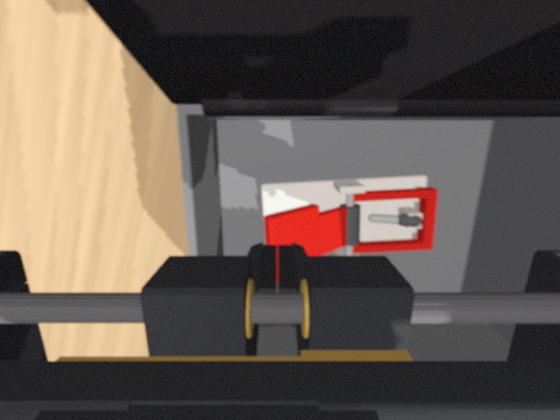

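The closed fingertips are over the pad, with the pivot about 54 mm along the trap. Now I'll press.

```bash
python3 -m pendant '[0,0,10,0,0, 0,0,20,0,0, 0,0,28,0,0, 0,0,35,0,0, 0,0,41,0,0, 0,0,46,0,0, 0,0,50,0,0, 0,0,53,0,0]'; python3 -m pendant '[0,0,2,0,0, 0,0,4,0,0, 0,0,6,0,0, 0,0,7,0,0, 0,0,8,0,0, 0,0,9,0,0, 0,0,9,0,0, 0,0,9,0,0]'
```

```text
time_s: 9.12
position: [0.4689, 0.0588, 0.0493]
orientation: [0.001, 0.585, 0.811, 0.0]
contact_force: [-1.2, -0.6, 3.5]
finger_gap: 0.006
time_s: 9.78
position: [0.4686, 0.0585, 0.0397]
orientation: [-0.0, 0.585, 0.811, 0.0]
contact_force: [-0.2, -0.8, -1.8]
finger_gap: 0.007
```

```bash
python3 -m pendant '[0,0,1,0,0, 0,0,2,0,0, 0,0,3,0,0, 0,0,4,0,0, 0,0,4,0,0, 0,0,4,0,0, 0,0,4,0,0, 0,0,4,0,0]'
```

```text
time_s: 10.45
position: [0.4686, 0.0584, 0.037]
orientation: [0.0, 0.585, 0.811, 0.0]
contact_force: [-7.0, -0.3, 19.0]
finger_gap: 0.002
```

Firm contact at z = 0.037, which is the expected height of the pad when held down. I'll retreat straight up and look.

```bash
python3 -m pendant '[0,0,-6,0,0, 0,0,-16,0,0, 0,0,-40,0,0, 0,0,-75,0,0, 0,0,-110,0,0, 0,0,-145,0,0, 0,0,-180,0,0, 0,0,-215,0,0]';python3 -m pendant '[-15,0,-20,0,0, -35,0,-45,0,0, -55,0,-50,0,0, -60,0,-50,0,0, -60,0,-50,0,0, -60,0,-50,0,0, -60,0,-50,0,0, -60,0,-50,0,0]'
python3 - <<'E'
from h import *
from bench import env
c=env.capture('wrist');s=env.capture('scene');t=env.capture('top')
a=cv2.resize(c['frame'][70:250,180:450],(540,360));b=cv2.resize(s['frame'][170:320,230:430],(480,360))
t0=pickle.load(open('top0.pkl','rb'))
r=cv2.resize(t['frame'][100:280,60:460],(520,234)); r0=cv2.resize(t0['frame'][100:280,60:460],(520,234))
w=np.zeros((600,800,3),np.uint8);w[:360,:430]=cv2.resize(a,(430,360));w[:360,430:]=b[:,:370];w[362:596,:400]=cv2.resize(r0,(400,234));w[362:596,400:]=cv2.resize(r,(400,234))
cv2.imwrite('pics/f.png',w[:,:,::-1])
E
```

```text
time_s: 11.12
position: [0.468, 0.0585, 0.2531]
orientation: [0.0, 0.585, 0.811, 0.0]
contact_force: [0.6, 0.1, -0.0]
finger_gap: 0.003
time_s: 11.78
position: [0.4871, 0.0024, 0.3003]
orientation: [-0.001, 0.584, 0.811, -0.0]
contact_force: [-0.5, -0.3, 0.0]
finger_gap: 0.007
```

View pics/f.png

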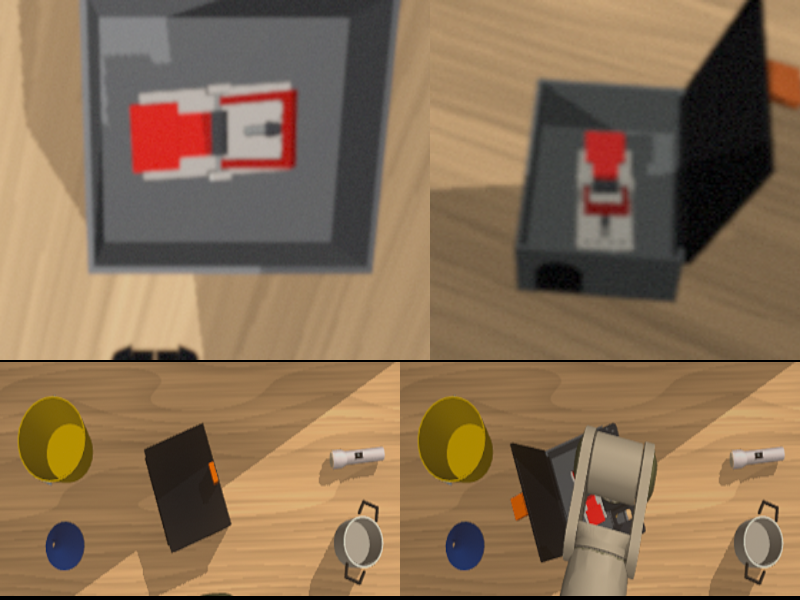

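The pad now overhangs the base end, so it is level, and the jaw bar is raised. The lid leans back beyond the hinge, and the four loose objects are unmoved. Handing in.

```bash
python3 -c "
from bench import env
print(env.close_job())"
```

```text
the job is handed in; nothing more can be done
None
```

The lid is open and the trap is set. I handed the job in at about 12 s of the 51 s allowed.

**What I did:** I pinched the orange grip across its 44 mm width and swung the lid along its arc to about 1.88 rad. I then released it just short of the stop, so its own weight would carry it back. With the fingers closed, I pressed the red pad down to z = 0.037 m, which is its held-down height. The force fell to about zero as the catch drew it in, and I finished with a firm push of about 19 N.

**Last checks:**
- **Trap:** after the arm withdrew, the pad was level, overhanging the base end, and the jaw bar was raised.
- **Lid:** it leans back past the hinge. I judged this from the images and did not measure its final angle.
- **Loose objects:** the bucket, pot, funnel and torch look unmoved in the before and after top views.
- **Robot:** it was clear of everything and read about zero force.

No checks failed. The two early estimates of the station's yaw differed by about 1 degree, and a closer look settled it before the grasp.

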